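# Point out the tin that still needs its lid

### The job

Show the packer what is left to close: with the hand empty and the fingertips downward, point at the only open tin on the tray (its balm shows, and it stands lower than the closed ones) by holding the fingertips one or two centimetres above its middle, still, for about two seconds; then point in the same way at the lid lying by itself on the table. Touch, move or lift nothing, pass high over the closed tins and the timer so that you point at nothing else, and finish with the hand raised a good 20 cm above the table.

Things in the scene. Friction and masses are not known exactly. Their poses are not given: they have to be found in the camera images.
- open_tin: the one tin on the tray without a lid: round bamboo sleeve, 70 mm across and 24 mm high, with a narrower metal cup (58 mm across) rising to 31 mm and filled level with balm (its colour varies: pink, peach, cream or yellowish); its top is smooth, narrower and 10 mm lower than those of the closed tins. Origin: centre of the underside, z up.
- open_tin_top (a point): centre of the balm on top of the open tin, 31 mm above its underside (37 mm above the table, since the tray floor is 6 mm thick)
- loose_lid: the only lid lying by itself on the table to the left of the tray: a round bamboo lid with a white disc inside its rim, 70 mm across, 17 mm high. Origin: centre of the underside, z up. The round dial timer may stand nearer to or farther from the robot than the lid.
- loose_lid_top (a point): centre of the lid's top, 17 mm above the table
- tray: grey plastic tray, 200 mm (x) by 290 mm (y) with wire steel grips adding 16 mm at each y end, floor 6 mm thick, lip 14 mm high, fixed to the table. It carries six tins in two rows of three, 90 mm apart, the open one in any of the six places. Origin: centre of the underside.
- closed_tin_1: a tin on the tray with its bamboo lid on, a white disc inside a raised bamboo rim on top, no balm to be seen: 70 mm across, 41 mm high. Origin: centre of the underside.
- closed_tin_2: a tin on the tray with its bamboo lid on, a white disc inside a raised bamboo rim on top, no balm to be seen: 70 mm across, 41 mm high. Origin: centre of the underside.
- closed_tin_3: a tin on the tray with its bamboo lid on, a white disc inside a raised bamboo rim on top, no balm to be seen: 70 mm across, 41 mm high. Origin: centre of the underside.
- closed_tin_4: a tin on the tray with its bamboo lid on, a white disc inside a raised bamboo rim on top, no balm to be seen: 70 mm across, 41 mm high. Origin: centre of the underside.
- closed_tin_5: a tin on the tray with its bamboo lid on, a white disc inside a raised bamboo rim on top, no balm to be seen: 70 mm across, 41 mm high. Origin: centre of the underside.
- timer: round white dial timer with a red bar grip, 64 mm across, 38 mm high, loose, on the table left of the tray. (Unlisted, and also not to be touched: a palette knife and a marker near the front edge, tweezers at the back left, all under 20 mm high; a heat gun on a stand at the right front corner.) Origin: centre of the underside.
Mind the look-alikes: they are no part of the job. Leave any yellow look-alike of the open_tin alone.

How it is judged:
By the outcome, as a careful person would: the job done as asked, in the order asked, and still so for the second after the job is handed in, with the robot touching nothing.
It also fails if it takes over 43 s, if anything falls off the work surface, if the arm or the gripper's body presses on something with over 40 N, if the wrist force passes 120 N, or if a joint passes its speed limit or range.

### The arm

A 6-joint arm with a two-finger parallel gripper is mounted at the origin on a cart in front of the work surface, level with it; the furniture and walls round the work are solid. World frame = base frame: x ahead of the robot, y to its left, z up, the work surface at z = 0. Lengths are in mm, angles in rad, forces in N, time in s.
With the tool pointing down it reaches from about 275 to 1000 mm from the base axis. Payload 8.4 kg.
Tool frame: the origin (TCP) lies between the finger pads, 19 mm behind the fingertips; this is the grasp point; z points along the fingers, y is the line along which they close (so a half turn about z gives the same grasp; the last joint's range is limited). The gripper opens to 85 mm and grips with 20 to 120 N. Pads are 22 mm wide; open, the fingers measure 114 mm over their backs; the gripper's body (76 mm by 85 mm) begins 54 mm behind the grasp point. The pads swing forward as they close: fully open they stand 13 mm farther back than shut.
Start: joints at [-1.18, 0.353, 1.633, -0, 1.155, -0.002], TCP at [239.234, -577.404, 249.981] pointing down, gripper open.
Joint ranges: [-2.63, 2.63], [-0.92, 2.1], [0.06, 2.66], [-1.3, 4.44], [0, 2.69], [-3.02, 3.02]. Speed limits (rad/s): [2.22, 2.22, 2.79, 3.14, 3.14, 3.14].

### API

Orientations are given as [roll, pitch, yaw] about the fixed x, y, z axes, in that order (R = Rz(yaw) Ry(pitch) Rx(roll)).
In Python, from rig import r gives the robot as it stands. The module is installed in compiled form; this text tells all that it offers.
- The arm moves only by the tool play_rows, never from a script. Its argument "rows" is a list of rows, each an object with "dp": the shift along the tool's x, y, z in units of 40 mm (1.0 is 40 mm), a list of three; "turn": the turn, a rotation vector about the tool's x, y, z in units of 6 degrees (1.0 is 6 degrees), a list of three; "fingers": the closure, from 0 (fully open) to 1 (shut). In form: [{"dp": [tx, ty, tz], "turn": [wx, wy, wz], "fingers": fingers}, ...]. A call has 1 to 5 rows; each row shifts and turns the commanded pose from where the row before left it, along the tool's axes as they then stand; what a row does not reach is not made up. A row lasts 1/12 s, in which the tool goes at most 41.7 mm and 7.16 degrees, less where a joint would pass 70% of its speed; a pose out of reach is approached as far as the arm can. A call is refused whole if a number of a shift passes 1 or a number of a turn 1, either way. A call with a gripper value outside its range is refused whole. The fingers move at their own pace and stop on an object; "force" is the grip in N (left out, the last holds). Time passes only in rows, so rows that do not move let the fingers close. It gives the time, the measured TCP pose, the force, the opening and the grip force at its end, in the units of the state.
- r.sense(): the state, without advancing time (a new reading comes with each control period).
- r.grab_frame(name): name is "scene" or "top" or "wrist"; returns a dict with "pixels" (400x640x3 uint8, red, green, blue), "fx", "fy", "cx", "cy" (pixels), "dist" ([k1, k2, p1, p2, k3] as OpenCV has them; the pictures are not rectified), "pose" (4x4, takes a point from camera to world coordinates). Camera axes: x right, y down, z forward; pixel columns grow to the right and rows downward; lengths in mm; the calibration is good to about 2 mm. A picture is of the moment at which its call begins. There is no depth.
- r.sign_off(): hands the job in; it is judged then, once.
The state is a dict: "clock": time; "qpos": joint angles; "qvel": joint speeds; "joint_efforts": joint torques, N m; "eef_pos": TCP position; "tcp_rot": TCP orientation; "contact_force": force on the tool from outside, world axes, zero at the start; "wrist_torque": the same for the moment, N m; "opening": opening from 0.0 (shut) to 1.0 (fully open); "grasp_force": force on a finger pad.
Only numpy, scipy, OpenCV 4.12 (cv2) and the standard library are available. Lean on these libraries where they do the work, as an engineer would, in place of code of your own. Each camera call takes 0.05 s, during which the arm holds its last target. There are 200 camera calls.

## Working session

There is one attempt and no reset: what is moved stays moved. The work goes in short steps, Python scripts to look and compute and a tool call to move; the robot and the scene stay as the last step left them, time stands still between calls to the robot, and variables do not carry over. Pictures are saved under pics/ and viewed, at most 10 in all, crops included, and the job is handed in when it is done.

Besides the shell and the picture viewer there is one more tool, called after "Request:" as a command line: name --argument value ..., lists and objects as JSON in quotes. play_rows: Moves the arm, as the interface text tells. Its arguments: {"type":"object","properties":{"rows":{"type":"array"},"force":{"type":"number"}},"required":["rows"]}

```bash
mkdir -p pics; cat > h.py <<'E'
import numpy as np, cv2
from rig import r
def cast(f,uv,z):
    K=np.array([[f["fx"],0,f["cx"]],[0,f["fy"],f["cy"]],[0,0,1.]])
    p=cv2.undistortPoints(np.array(uv,float).reshape(-1,1,2),K,np.array(f["dist"],float)).reshape(-1,2)
    T=np.array(f["pose"]); d=np.c_[p,np.ones(len(p))]@T[:3,:3].T; o=T[:3,3]
    return o+d*((z-o[2])/d[:,2])[:,None]
E
python3 - <<'E'
from h import *
s=r.sense(); print(s["clock"],s["eef_pos"],s["tcp_rot"],s["opening"])
for n in("top","scene"):
    f=r.grab_frame(n); cv2.imwrite(f"pics/{n}0.png",f["pixels"][:,:,::-1]); print(n,np.round(f["pose"],2).tolist())
E
```

```text
0.0 [ 239.06201706 -576.97150668  249.26102974] [-3.14018696e+00 -6.31536102e-06  3.92833823e-01] 1.0018546111665134
top [[-0.01, -0.98, 0.2, 350.55], [-1.0, 0.01, -0.01, 14.27], [0.01, -0.2, -0.98, 1064.0], [0.0, 0.0, 0.0, 1.0]]
scene [[-0.57, -0.34, 0.75, -353.37], [-0.82, 0.26, -0.51, 613.2], [-0.02, -0.9, -0.43, 572.83], [0.0, 0.0, 0.0, 1.0]]
```

View pics/top0.png

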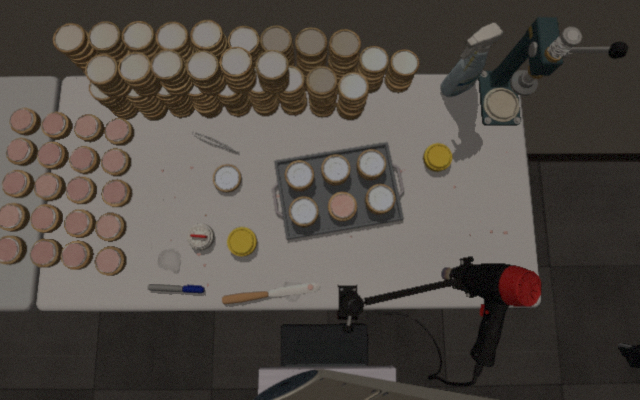

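View pics/scene0.png

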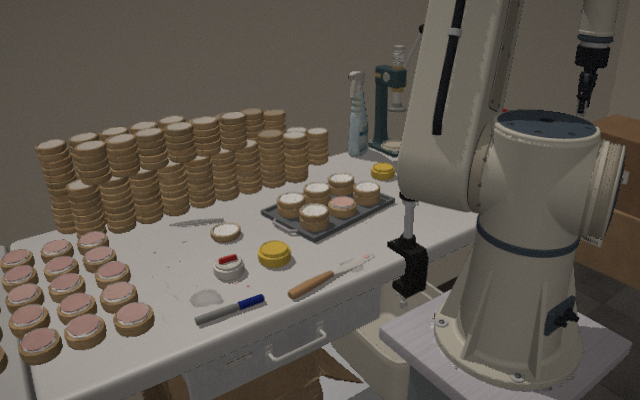

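The top view shows the tray with five white-topped tins and one pink-balm tin at about (342,206). That one is the open tin. Yellow look-alikes are at (242,241) and (437,157), off the tray. The loose lid is the white disc at (227,179), and the timer with the red bar is at (201,237). Next I'll measure these and confirm with a crop.

```bash
python3 - <<'E'
from h import *
f=r.grab_frame("top"); im=f["pixels"]; hsv=cv2.cvtColor(im,cv2.COLOR_RGB2HSV)
def blob(m,c,rad):
    k=np.zeros(m.shape,np.uint8); cv2.circle(k,c,rad,255,-1)
    cs,_=cv2.findContours(cv2.bitwise_and(m,k),cv2.RETR_EXTERNAL,cv2.CHAIN_APPROX_NONE)
    return cv2.minEnclosingCircle(max(cs,key=cv2.contourArea))
rgb=im.astype(int)
print("samples",im[206,342],im[206,320],im[179,227],im[179,214],im[160,250])
pink=((rgb[...,0]-rgb[...,1]>25)&(rgb[...,2]>75)).astype(np.uint8)*255
white=((rgb.min(2)>135)).astype(np.uint8)*255
def rep(n,b,z):
    (u,v),rd=b; P=cast(f,[(u,v),(u-rd,v),(u+rd,v)],z); print(n,np.round([u,v,rd],1),np.round(P[0],1),"diam",round(np.linalg.norm(P[1]-P[2]),1))
rep("open",blob(pink,(342,206),18),37)
for c in[(300,175),(336,169),(371,163),(304,211),(380,199)]: rep("closed",blob(white,c,15),46)
rep("lid",blob(white,(227,178),15),15)
for n,p in dict(gunnose=(450,275),gunstand=(350,300),gunred=(520,287),gunarm=(400,295),timer=(201,237)).items(): print(n,[np.round(cast(f,[p],z)[0]) for z in(0,200,350)])
c=cv2.resize(im[130:270,180:420],None,fx=3.3,fy=3.3,interpolation=cv2.INTER_CUBIC)
cv2.imwrite("pics/c1.png",c[:,:,::-1])
f=r.grab_frame("wrist"); cv2.imwrite("pics/w0.png",f["pixels"][:,:,::-1])
E
```

```text
samples [142 112 104] [72 71 71] [142 141 146] [100  89  77] [134 128 123]
open [342.3 204.9  10.8] [526.  -42.5  37. ] diam 51.4
closed [299.1 174.7  11.1] [598.5  60.3  46. ] diam 53.3
closed [335.5 168.5  11.1] [613.2 -27.1  46. ] diam 53.2
closed [371.5 163.5  11.1] [ 625.2 -114.1   46. ] diam 53.5
closed [303.  211.   11.4] [510.4  50.9  46. ] diam 53.7
closed [380.5 198.   11.2] [ 540.3 -133.    46. ] diam 53.5
lid [226.5 177.5  11. ] [599.7 240.5  15. ] diam 54.3
gunnose [array([ 359., -301.,    0.]), array([ 358., -242.,  200.]), array([ 356., -198.,  350.])]
gunstand [array([303., -59.,   0.]), array([312., -45., 200.]), array([319., -35., 350.])]
gunred [array([ 329., -470.,    0.]), array([ 333., -379.,  200.]), array([ 336., -311.,  350.])]
gunarm [array([ 314., -179.,    0.]), array([ 321., -142.,  200.]), array([ 326., -115.,  350.])]
timer [array([455., 301.,   0.]), array([435., 247., 200.]), array([421., 206., 350.])]
```

View pics/c1.png

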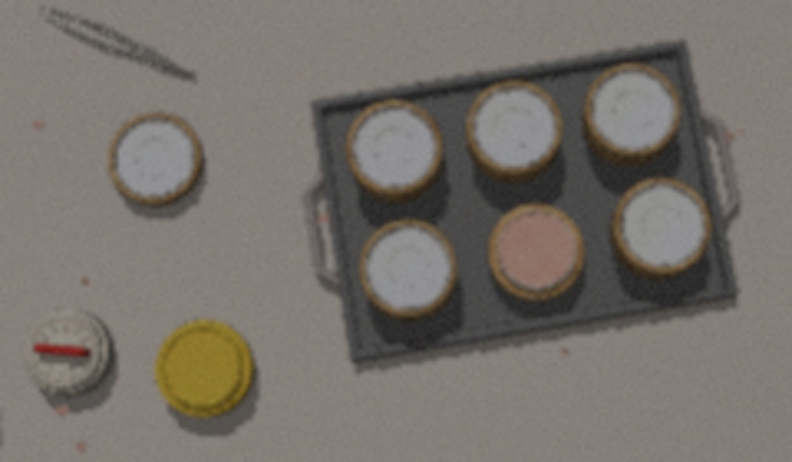

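View pics/w0.png

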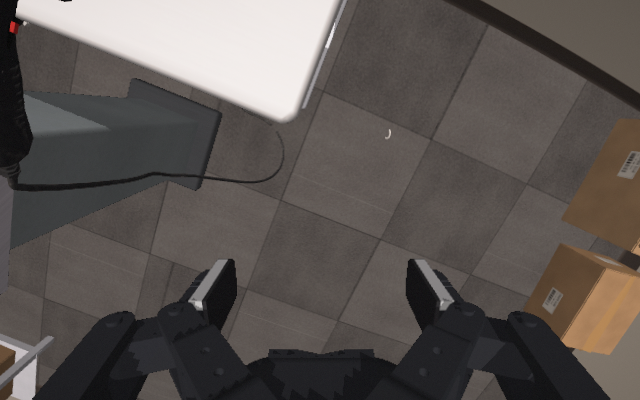

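The crop confirms it: pink balm only on the middle tin of the near row, and the lid lies alone at the left. The measured position (526,-42) matches the midpoint of its two neighbours. The heat gun lies on the way, so I'll get its height from the top and wrist views.

```bash
python3 - <<'E'
from h import *
F={n:r.grab_frame(n) for n in("top","wrist")}
def tri(a,b):
    L=[]
    for n,p in(("top",a),("wrist",b)):
        f=F[n]; o=np.array(f["pose"])[:3,3]; d=cast(f,[p],0)[0]-o; L.append((o,d/np.linalg.norm(d)))
    (o1,d1),(o2,d2)=L; s=np.linalg.lstsq(np.c_[d1,-d2],o2-o1,rcond=None)[0]
    p,q=o1+s[0]*d1,o2+s[1]*d2; return np.round((p+q)/2),np.round(np.linalg.norm(p-q))
print(tri((485,310),(14,27)),tri((484,362),(8,165)))
for p in[(450,275),(460,262),(520,270),(540,287),(485,362)]: print(p,[np.round(cast(F["top"],[p],z)[0]) for z in(150,250)])
print(np.round(F["wrist"]["pose"],2).tolist())
s=r.sense();print(s["clock"],s["qpos"])
E
```

```text
(array([ 287., -323.,  155.]), np.float64(0.0)) (array([ 181., -319.,  143.]), np.float64(8.0))
(450, 275) [array([ 358., -257.,  150.]), array([ 357., -227.,  250.])]
(460, 262) [array([ 384., -280.,  150.]), array([ 381., -247.,  250.])]
(520, 270) [array([ 367., -405.,  150.]), array([ 365., -359.,  250.])]
(540, 287) [array([ 331., -444.,  150.]), array([ 333., -393.,  250.])]
(485, 362) [array([ 186., -317.,  150.]), array([ 204., -281.,  250.])]
[[0.38, -0.88, -0.28, 310.59], [-0.92, -0.37, -0.12, -548.74], [0.0, 0.3, -0.95, 374.87], [0.0, 0.0, 0.0, 1.0]]
0.3 [-1.18038703e+00  3.53241602e-01  1.63359905e+00  4.61469619e-05
  1.15521588e+00 -2.37805356e-03]
```

Request:
play_rows --rows '[{"dp": [0.7,0.29,-0.3],"turn": [0,0,0],"fingers": 1},{"dp": [0.7,0.29,-0.3],"turn": [0,0,0],"fingers": 1},{"dp": [0.7,0.29,-0.3],"turn": [0,0,0],"fingers": 1},{"dp": [0.7,0.29,-0.3],"turn": [0,0,0],"fingers": 1},{"dp": [0.7,0.29,-0.3],"turn": [0,0,0],"fingers": 1}]'

```text
clock: 0.72
eef_pos: [392.1, -577.2, 310.6]
tcp_rot: [-3.142, 0.0, 0.393]
contact_force: [-0.2, -1.2, -0.4]
opening: 0.299
grasp_force: 0.0
```

Request:
play_rows --rows '[{"dp": [0.7,0.29,0],"turn": [0,0,0],"fingers": 1},{"dp": [0.7,0.29,0],"turn": [0,0,0],"fingers": 1},{"dp": [0.7,0.29,0],"turn": [0,0,0],"fingers": 1},{"dp": [0,0,0],"turn": [0,0,0],"fingers": 1},{"dp": [0,0,0],"turn": [0,0,0],"fingers": 1}]'

```text
clock: 1.13
eef_pos: [483.1, -576.8, 309.1]
tcp_rot: [-3.141, 0.0, 0.395]
contact_force: [0.1, -0.6, -0.9]
opening: -0.002
grasp_force: 0.0
```

Request:
play_rows --rows '[{"dp": [0.41,-0.8,0],"turn": [0,0,0],"fingers": 1},{"dp": [0.41,-0.8,0],"turn": [0,0,0],"fingers": 1},{"dp": [0.41,-0.8,0],"turn": [0,0,0],"fingers": 1},{"dp": [0.41,-0.8,0],"turn": [0,0,0],"fingers": 1},{"dp": [0.41,-0.8,0],"turn": [0,0,0],"fingers": 1}]'

```text
clock: 1.55
eef_pos: [494.7, -397.0, 310.0]
tcp_rot: [-3.141, 0.0, 0.391]
contact_force: [0.2, 0.6, -0.9]
opening: -0.001
grasp_force: 0.0
```

Request:
play_rows --rows '[{"dp": [0.41,-0.8,0],"turn": [0,0,0],"fingers": 1},{"dp": [0.41,-0.8,0],"turn": [0,0,0],"fingers": 1},{"dp": [0.41,-0.8,0],"turn": [0,0,0],"fingers": 1},{"dp": [0.41,-0.8,0],"turn": [0,0,0],"fingers": 1},{"dp": [0.41,-0.8,0],"turn": [0,0,0],"fingers": 1}]'

```text
clock: 1.97
eef_pos: [509.4, -217.9, 310.2]
tcp_rot: [3.141, 0.0, 0.392]
contact_force: [0.7, -0.8, 0.0]
opening: 0.001
grasp_force: 0.0
```

Request:
play_rows --rows '[{"dp": [0.41,-0.8,0],"turn": [0,0,0],"fingers": 1},{"dp": [0.41,-0.8,0],"turn": [0,0,0],"fingers": 1},{"dp": [0.41,-0.8,0],"turn": [0,0,0],"fingers": 1},{"dp": [0.41,-0.8,0],"turn": [0,0,0],"fingers": 1},{"dp": [0,0,0],"turn": [0,0,0],"fingers": 1}]'

```text
clock: 2.38
eef_pos: [521.5, -71.4, 310.2]
tcp_rot: [-3.14, -0.001, 0.395]
contact_force: [0.3, -0.7, -0.5]
opening: 0.0
grasp_force: 0.0
```

```bash
python3 - <<'E'
from h import *
s=r.sense(); print(s["eef_pos"],s["qpos"])
f=r.grab_frame("wrist"); im=f["pixels"]; cv2.imwrite("pics/w1.png",im[:,:,::-1])
rgb=im.astype(int)
m=((rgb[...,0]-rgb[...,1]>25)&(rgb[...,2]>75)).astype(np.uint8)*255
cs,_=cv2.findContours(cv2.morphologyEx(m,cv2.MORPH_OPEN,np.ones((5,5))),cv2.RETR_EXTERNAL,cv2.CHAIN_APPROX_NONE)
for c in sorted(cs,key=cv2.contourArea)[-3:]:
    if len(c)<6: continue
    P=cast(f,c.reshape(-1,2),37)[:,:2]; (x,y),rd=cv2.minEnclosingCircle(P.astype(np.float32)); print(c.reshape(-1,2).mean(0),x,y,rd)
E
```

```text
[521.54048416 -71.35191651 310.16627186] [-0.14005783  0.14306952  1.77251708  0.0021447   1.22613707  1.03499693]
[214.5 248. ] 356.26727294921875 31.213397979736328 5.333154201507568
[301.00909091 160.95454545] 527.0167846679688 -41.085201263427734 26.817493438720703
```

View pics/w1.png

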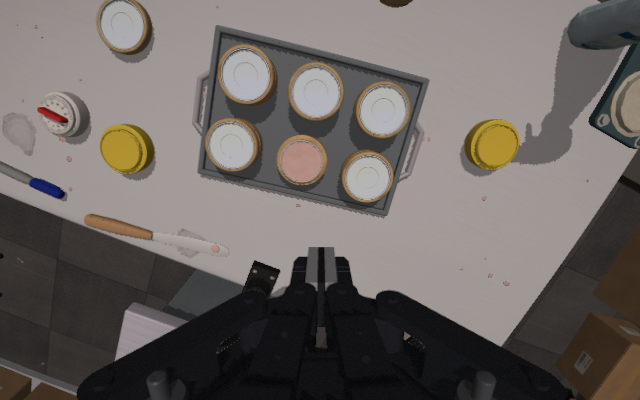

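The wrist view puts the open tin at (301,161), which casts to (527,-41) and agrees with the top view. The fingers are shut and nothing is in the way, so I'll go over it and down.

Request:
play_rows --rows '[{"dp": [0.4,-0.64,0],"turn": [0,0,0],"fingers": 1},{"dp": [0,0,0.9],"turn": [0,0,0],"fingers": 1},{"dp": [0,0,0.9],"turn": [0,0,0],"fingers": 1},{"dp": [0,0,0.9],"turn": [0,0,0],"fingers": 1},{"dp": [0,0,0.8],"turn": [0,0,0],"fingers": 1}]'

```text
clock: 2.85
eef_pos: [526.3, -47.2, 168.4]
tcp_rot: [3.141, 0.0, 0.392]
contact_force: [0.5, -0.1, -0.6]
opening: 0.001
grasp_force: 0.0
```

Request:
play_rows --rows '[{"dp": [0,0,0.7],"turn": [0,0,0],"fingers": 1},{"dp": [0,0,0.6],"turn": [0,0,0],"fingers": 1},{"dp": [0,0,0.5],"turn": [0,0,0],"fingers": 1},{"dp": [0,0,0.4],"turn": [0,0,0],"fingers": 1},{"dp": [0,0,0.25],"turn": [0,0,0],"fingers": 1}]'

```text
clock: 3.27
eef_pos: [525.9, -47.3, 70.3]
tcp_rot: [-3.141, 0.002, 0.392]
contact_force: [-0.2, 0.4, -0.1]
opening: 0.001
grasp_force: 0.0
```

Request:
play_rows --rows '[{"dp": [0,0,0],"turn": [0,0,0],"fingers": 1},{"dp": [0,0,0],"turn": [0,0,0],"fingers": 1}]'

```text
clock: 3.43
eef_pos: [527.1, -46.7, 72.1]
tcp_rot: [-3.141, 0.001, 0.392]
contact_force: [0.1, -0.1, 0.3]
opening: -0.003
grasp_force: 0.0
```

```bash
python3 - <<'E'
from h import *
s=r.sense(); print(s["clock"],s["eef_pos"],s["contact_force"])
a=cv2.resize(r.grab_frame("scene")["pixels"][150:260,230:430],(600,330),interpolation=cv2.INTER_CUBIC)
b=cv2.resize(r.grab_frame("wrist")["pixels"][100:400,100:540],(600,270))
cv2.imwrite("pics/p1.png",np.vstack([a,b])[:,:,::-1])
E
```

```text
3.4333 [527.07065463 -46.67312727  72.09886535] [ 0.0654294  -0.06369906  0.25957907]
```

View pics/p1.png

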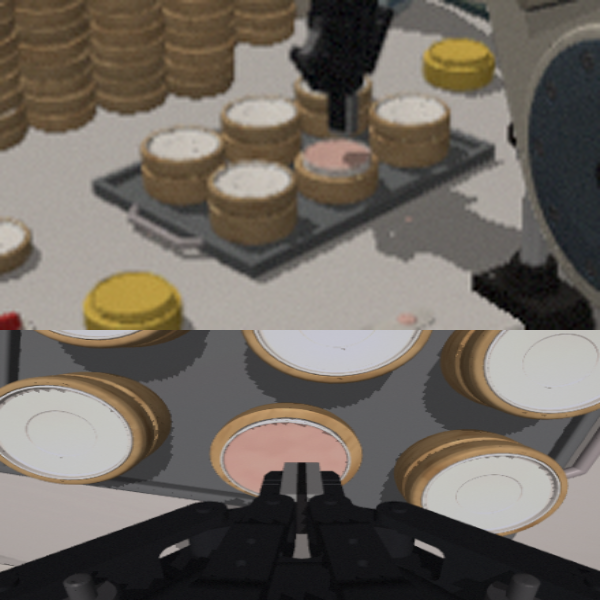

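The fingertips hover over the balm with a visible gap, about 5 mm off in y. I'll correct that and hold still for about 2.5 s.

Request:
play_rows --rows '[{"dp": [0.05,-0.12,0],"turn": [0,0,0],"fingers": 1},{"dp": [0,0,0],"turn": [0,0,0],"fingers": 1},{"dp": [0,0,0],"turn": [0,0,0],"fingers": 1},{"dp": [0,0,0],"turn": [0,0,0],"fingers": 1},{"dp": [0,0,0],"turn": [0,0,0],"fingers": 1}]'

```text
clock: 3.95
eef_pos: [527.4, -40.6, 72.2]
tcp_rot: [3.141, -0.0, 0.393]
contact_force: [0.9, -0.0, 0.3]
opening: 0.003
grasp_force: 0.0
```

Request:
play_rows --rows '[{"dp": [0,0,0],"turn": [0,0,0],"fingers": 1},{"dp": [0,0,0],"turn": [0,0,0],"fingers": 1},{"dp": [0,0,0],"turn": [0,0,0],"fingers": 1},{"dp": [0,0,0],"turn": [0,0,0],"fingers": 1},{"dp": [0,0,0],"turn": [0,0,0],"fingers": 1}]'

```text
clock: 4.37
eef_pos: [527.3, -40.7, 72.0]
tcp_rot: [-3.142, 0.0, 0.393]
contact_force: [0.1, 0.8, 0.4]
opening: -0.001
grasp_force: 0.0
```

Request:
play_rows --rows '[{"dp": [0,0,0],"turn": [0,0,0],"fingers": 1},{"dp": [0,0,0],"turn": [0,0,0],"fingers": 1},{"dp": [0,0,0],"turn": [0,0,0],"fingers": 1},{"dp": [0,0,0],"turn": [0,0,0],"fingers": 1},{"dp": [0,0,0],"turn": [0,0,0],"fingers": 1}]'

```text
clock: 4.78
eef_pos: [527.3, -40.7, 72.0]
tcp_rot: [-3.142, 0.0, 0.393]
contact_force: [0.0, 1.2, -0.2]
opening: -0.001
grasp_force: 0.0
```

Request:
play_rows --rows '[{"dp": [0,0,0],"turn": [0,0,0],"fingers": 1},{"dp": [0,0,0],"turn": [0,0,0],"fingers": 1},{"dp": [0,0,0],"turn": [0,0,0],"fingers": 1},{"dp": [0,0,0],"turn": [0,0,0],"fingers": 1},{"dp": [0,0,0],"turn": [0,0,0],"fingers": 1}]'

```text
clock: 5.2
eef_pos: [527.3, -40.7, 72.0]
tcp_rot: [3.142, -0.0, 0.393]
contact_force: [0.8, -0.6, -0.3]
opening: -0.002
grasp_force: 0.0
```

Request:
play_rows --rows '[{"dp": [0,0,0],"turn": [0,0,0],"fingers": 1},{"dp": [0,0,0],"turn": [0,0,0],"fingers": 1},{"dp": [0,0,0],"turn": [0,0,0],"fingers": 1},{"dp": [0,0,0],"turn": [0,0,0],"fingers": 1},{"dp": [0,0,0],"turn": [0,0,0],"fingers": 1}]'

```text
clock: 5.62
eef_pos: [527.3, -40.7, 72.0]
tcp_rot: [3.142, -0.0, 0.393]
contact_force: [-0.2, 0.3, 0.5]
opening: -0.001
grasp_force: 0.0
```

Request:
play_rows --rows '[{"dp": [0,0,0],"turn": [0,0,0],"fingers": 1},{"dp": [0,0,0],"turn": [0,0,0],"fingers": 1},{"dp": [0,0,0],"turn": [0,0,0],"fingers": 1},{"dp": [0,0,0],"turn": [0,0,0],"fingers": 1},{"dp": [0,0,0],"turn": [0,0,0],"fingers": 1}]'

```text
clock: 6.03
eef_pos: [527.3, -40.7, 72.0]
tcp_rot: [3.142, -0.0, 0.393]
contact_force: [-0.0, 0.2, 0.3]
opening: 0.003
grasp_force: 0.0
```

Request:
play_rows --rows '[{"dp": [0,0,-0.7],"turn": [0,0,0],"fingers": 1},{"dp": [0,0,-0.9],"turn": [0,0,0],"fingers": 1},{"dp": [0,0,-0.9],"turn": [0,0,0],"fingers": 1},{"dp": [0,0,-0.9],"turn": [0,0,0],"fingers": 1},{"dp": [0,0,-0.9],"turn": [0,0,0],"fingers": 1}]'

```text
clock: 6.45
eef_pos: [526.9, -40.6, 245.7]
tcp_rot: [-3.142, 0.0, 0.393]
contact_force: [1.2, 0.1, -0.3]
opening: 0.001
grasp_force: 0.0
```

Request:
play_rows --rows '[{"dp": [0,0,-0.8],"turn": [0,0,0],"fingers": 1},{"dp": [0,0,0],"turn": [0,0,0],"fingers": 1},{"dp": [0.54,-0.72,0],"turn": [0,0,0],"fingers": 1},{"dp": [0.55,-0.73,0],"turn": [0,0,0],"fingers": 1},{"dp": [0.55,-0.73,0],"turn": [0,0,0],"fingers": 1}]'

```text
clock: 6.87
eef_pos: [554.6, 65.8, 276.0]
tcp_rot: [3.141, -0.001, 0.391]
contact_force: [0.2, 0.4, -0.4]
opening: 0.0
grasp_force: 0.0
```

Request:
play_rows --rows '[{"dp": [0.55,-0.73,0],"turn": [0,0,0],"fingers": 1},{"dp": [0.55,-0.73,0],"turn": [0,0,0],"fingers": 1},{"dp": [0.55,-0.73,0],"turn": [0,0,0],"fingers": 1},{"dp": [0.4,-0.53,0],"turn": [0,0,0],"fingers": 1},{"dp": [0,0,0],"turn": [0,0,0],"fingers": 1}]'

```text
clock: 7.28
eef_pos: [589.3, 201.5, 275.2]
tcp_rot: [-3.14, -0.001, 0.396]
contact_force: [-0.2, 0.0, 0.2]
opening: -0.002
grasp_force: 0.0
```

```bash
python3 - <<'E'
from h import *
s=r.sense(); print(s["clock"],s["eef_pos"])
f=r.grab_frame("wrist"); im=f["pixels"]; cv2.imwrite("pics/w2.png",im[:,:,::-1])
m=(im.min(2)>0); g=cv2.medianBlur(cv2.cvtColor(im,cv2.COLOR_RGB2GRAY),3)
hsv=cv2.cvtColor(im,cv2.COLOR_RGB2HSV)
rim=((hsv[...,0]>5)&(hsv[...,0]<22)&(hsv[...,1]>70)&(hsv[...,2]>70)).astype(np.uint8)*255
rim=cv2.morphologyEx(rim,cv2.MORPH_CLOSE,np.ones((5,5)))
cs,_=cv2.findContours(rim,cv2.RETR_EXTERNAL,cv2.CHAIN_APPROX_NONE)
for c in cs:
    P=cast(f,c.reshape(-1,2),15)[:,:2]; (x,y),rd=cv2.minEnclosingCircle(P.astype(np.float32))
    if 25<rd<50: print(c.reshape(-1,2).mean(0).round(),round(x,1),round(y,1),round(rd,1))
E
```

```text
7.2833 [589.32402859 201.49532784 275.19688268]
[458. 278.] 525.3 -44.8 41.4
[399. 267.] 505.1 43.3 47.4
[294. 154.] 601.6 242.8 35.1
[ 89. 102.] 564.5 513.3 40.5
[29. 67.] 574.2 603.6 41.0
[96. 35.] 644.9 525.8 38.0
[549.  20.] 875.6 18.2 30.8
[526.  18.] 862.6 45.4 25.5
[516.  28.] 853.2 49.4 38.6
[499.  28.] 842.6 67.8 37.0
[40. 23.] 643.5 603.3 34.1
```

View pics/w2.png

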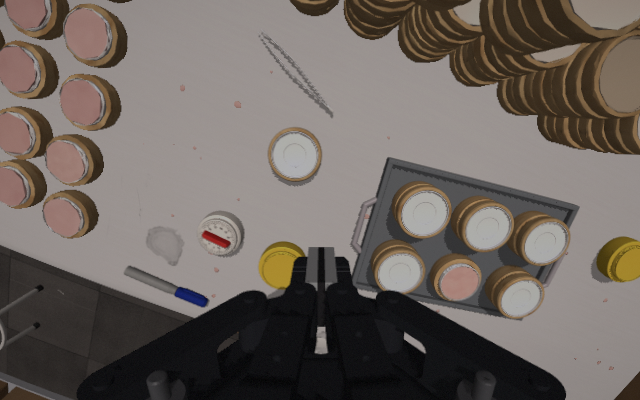

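The lid at (294,154) casts to (601,242) with a radius of 35 mm, and agrees with the top view. I'll go over it and down, then hold.

Request:
play_rows --rows '[{"dp": [0.33,-0.41,0],"turn": [0,0,0],"fingers": 1},{"dp": [0.33,-0.41,0],"turn": [0,0,0],"fingers": 1},{"dp": [0,0,0],"turn": [0,0,0],"fingers": 1},{"dp": [0,0,0],"turn": [0,0,0],"fingers": 1},{"dp": [0,0,0.7],"turn": [0,0,0],"fingers": 1}]'

```text
clock: 7.75
eef_pos: [602.9, 237.2, 252.5]
tcp_rot: [3.141, -0.008, 0.393]
contact_force: [1.3, 0.5, 0.5]
opening: 0.004
grasp_force: 0.0
```

Request:
play_rows --rows '[{"dp": [0,0,0.8],"turn": [0,0,0],"fingers": 1},{"dp": [0,0,0.8],"turn": [0,0,0],"fingers": 1},{"dp": [0,0,0.8],"turn": [0,0,0],"fingers": 1},{"dp": [0,0,0.8],"turn": [0,0,0],"fingers": 1},{"dp": [0,0,0.7],"turn": [0,0,0],"fingers": 1}]'

```text
clock: 8.17
eef_pos: [599.5, 235.3, 90.1]
tcp_rot: [3.141, 0.002, 0.392]
contact_force: [-0.1, -0.3, 0.5]
opening: 0.001
grasp_force: 0.0
```

Request:
play_rows --rows '[{"dp": [0,0,0.5],"turn": [0,0,0],"fingers": 1},{"dp": [0,0,0.3],"turn": [0,0,0],"fingers": 1},{"dp": [0,0,0.15],"turn": [0,0,0],"fingers": 1},{"dp": [0,0,0],"turn": [0,0,0],"fingers": 1},{"dp": [0,0,0],"turn": [0,0,0],"fingers": 1}]'

```text
clock: 8.58
eef_pos: [601.0, 237.1, 54.9]
tcp_rot: [3.142, -0.001, 0.392]
contact_force: [-0.7, 0.1, -0.2]
opening: 0.001
grasp_force: 0.0
```

Request:
play_rows --rows '[{"dp": [0.04,-0.1,0.08],"turn": [0,0,0],"fingers": 1},{"dp": [0,0,0],"turn": [0,0,0],"fingers": 1},{"dp": [0,0,0],"turn": [0,0,0],"fingers": 1},{"dp": [0,0,0],"turn": [0,0,0],"fingers": 1},{"dp": [0,0,0],"turn": [0,0,0],"fingers": 1}]'

```text
clock: 9.0
eef_pos: [600.6, 241.8, 51.2]
tcp_rot: [3.142, -0.001, 0.393]
contact_force: [0.6, 0.4, 0.6]
opening: 0.004
grasp_force: 0.0
```

Request:
play_rows --rows '[{"dp": [0,0,0],"turn": [0,0,0],"fingers": 1},{"dp": [0,0,0],"turn": [0,0,0],"fingers": 1},{"dp": [0,0,0],"turn": [0,0,0],"fingers": 1},{"dp": [0,0,0],"turn": [0,0,0],"fingers": 1},{"dp": [0,0,0],"turn": [0,0,0],"fingers": 1}]'

```text
clock: 9.42
eef_pos: [600.4, 241.6, 50.7]
tcp_rot: [-3.142, 0.0, 0.393]
contact_force: [0.7, 0.6, 0.1]
opening: 0.0
grasp_force: 0.0
```

Request:
play_rows --rows '[{"dp": [0,0,0],"turn": [0,0,0],"fingers": 1},{"dp": [0,0,0],"turn": [0,0,0],"fingers": 1},{"dp": [0,0,0],"turn": [0,0,0],"fingers": 1},{"dp": [0,0,0],"turn": [0,0,0],"fingers": 1},{"dp": [0,0,0],"turn": [0,0,0],"fingers": 1}]'

```text
clock: 9.83
eef_pos: [600.5, 241.6, 50.8]
tcp_rot: [-3.142, -0.0, 0.393]
contact_force: [-0.5, 0.1, 0.1]
opening: -0.0
grasp_force: 0.0
```

Request:
play_rows --rows '[{"dp": [0,0,0],"turn": [0,0,0],"fingers": 1},{"dp": [0,0,0],"turn": [0,0,0],"fingers": 1},{"dp": [0,0,0],"turn": [0,0,0],"fingers": 1},{"dp": [0,0,0],"turn": [0,0,0],"fingers": 1},{"dp": [0,0,0],"turn": [0,0,0],"fingers": 1}]'

```text
clock: 10.25
eef_pos: [600.4, 241.6, 50.8]
tcp_rot: [3.142, 0.0, 0.393]
contact_force: [0.5, 0.1, 0.9]
opening: 0.002
grasp_force: 0.0
```

Request:
play_rows --rows '[{"dp": [0,0,0],"turn": [0,0,0],"fingers": 1},{"dp": [0,0,0],"turn": [0,0,0],"fingers": 1},{"dp": [0,0,0],"turn": [0,0,0],"fingers": 1},{"dp": [0,0,0],"turn": [0,0,0],"fingers": 1},{"dp": [0,0,0],"turn": [0,0,0],"fingers": 1}]'

```text
clock: 10.67
eef_pos: [600.4, 241.6, 50.8]
tcp_rot: [3.142, 0.0, 0.393]
contact_force: [1.2, -0.9, -0.5]
opening: 0.002
grasp_force: 0.0
```

Request:
play_rows --rows '[{"dp": [0,0,0],"turn": [0,0,0],"fingers": 1},{"dp": [0,0,0],"turn": [0,0,0],"fingers": 1},{"dp": [0,0,0],"turn": [0,0,0],"fingers": 1},{"dp": [0,0,0],"turn": [0,0,0],"fingers": 1},{"dp": [0,0,0],"turn": [0,0,0],"fingers": 1}]'

```text
clock: 11.08
eef_pos: [600.4, 241.6, 50.8]
tcp_rot: [-3.142, -0.0, 0.393]
contact_force: [-0.3, -0.0, -0.8]
opening: -0.002
grasp_force: 0.0
```

```bash
python3 - <<'E'
from h import *
a=cv2.resize(r.grab_frame("scene")["pixels"][150:290,160:360],(600,420),interpolation=cv2.INTER_CUBIC)
cv2.imwrite("pics/p2.png",a[:,:,::-1])
E
```

```text
(no output)
```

View pics/p2.png

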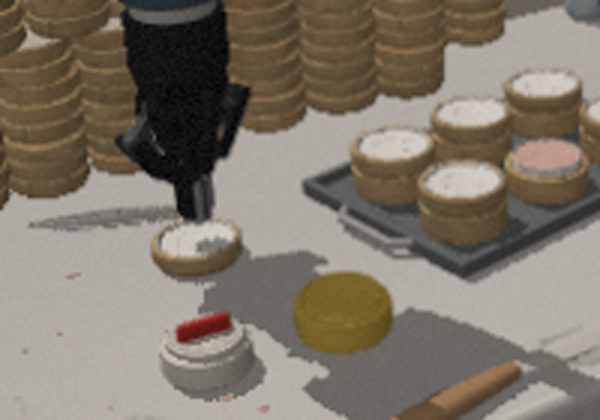

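The closed fingertips stand just above the middle of the lid, around (195,220) in the crop, with a gap. Now I'll raise the hand.

Request:
play_rows --rows '[{"dp": [0,0,-0.7],"turn": [0,0,0],"fingers": 1},{"dp": [0,0,-0.9],"turn": [0,0,0],"fingers": 1},{"dp": [0,0,-0.9],"turn": [0,0,0],"fingers": 1},{"dp": [0,0,-0.9],"turn": [0,0,0],"fingers": 1},{"dp": [0,0,-0.9],"turn": [0,0,0],"fingers": 1}]'

```text
clock: 11.55
eef_pos: [600.1, 241.5, 224.5]
tcp_rot: [3.142, 0.0, 0.393]
contact_force: [0.8, 0.4, -0.4]
opening: 0.002
grasp_force: 0.0
```

Request:
play_rows --rows '[{"dp": [0,0,-0.9],"turn": [0,0,0],"fingers": 1},{"dp": [0,0,-0.9],"turn": [0,0,0],"fingers": 1},{"dp": [0,0,-0.6],"turn": [0,0,0],"fingers": 1},{"dp": [0,0,0],"turn": [0,0,0],"fingers": 1},{"dp": [0,0,0],"turn": [0,0,0],"fingers": 1}]'

```text
clock: 11.97
eef_pos: [601.0, 241.9, 320.5]
tcp_rot: [3.142, -0.003, 0.393]
contact_force: [-0.9, 0.2, -0.9]
opening: -0.001
grasp_force: 0.0
```

Request:
play_rows --rows '[{"dp": [0,0,0],"turn": [0,0,0],"fingers": 1},{"dp": [0,0,0],"turn": [0,0,0],"fingers": 1},{"dp": [0,0,0],"turn": [0,0,0],"fingers": 1},{"dp": [0,0,0],"turn": [0,0,0],"fingers": 1}]'

```text
clock: 12.3
eef_pos: [600.0, 241.4, 317.4]
tcp_rot: [-3.142, 0.002, 0.393]
contact_force: [-0.2, 1.0, -1.2]
opening: 0.002
grasp_force: 0.0
```

```bash
python3 -c "
from rig import r
print(r.sense()['eef_pos'], r.sign_off())"
```

```text
the job is handed in; nothing more can be done
[600.01482151 241.43737866 317.39734137] None
```

I pointed at the open tin and then at the loose lid, about 16 mm and 15 mm above their middles and still for over 2 s each, touched nothing, and handed the job in at 12.3 s with the fingertips about 30 cm above the table.

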